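# Unclamp the tube block and set it on the cooling stand

## Robot

A 6-joint arm with a two-finger parallel gripper is mounted at the origin on a cart in front of the work surface, level with it; the furniture and walls round the work are solid. World frame = base frame: x ahead of the robot, y to its left, z up, the work surface at z = 0. Lengths are in m, angles in rad, forces in N, time in s.
With the tool pointing down it reaches from about 0.35 to 0.875 m from the base axis. Payload 15.5 kg.
Tool frame: the origin (TCP) lies on the mounting face of the last link; the fingertips stand 173 mm ahead of it and the grasp point (between the pads) lies 155 mm ahead of it; x points along the fingers, z is the direction in which the jaws open and shut, and the axes are right-handed (so a half turn about x gives the same grasp; the last joint's range is limited). The gripper opens to 85 mm and grips with 20 to 120 N. Pads are 22 mm wide; open, the fingers measure 114 mm over their backs; the gripper's body (76 mm by 85 mm) begins 54 mm behind the grasp point. The pads swing forward as they close: fully open they stand 13 mm farther back than shut.
Start: joints at [1.125, 0.494, 1.345, -0, 1.302, -0.096], TCP at [0.215, 0.587, 0.405] pointing down, gripper open.
Joint ranges: [-2.91, 2.91], [-0.82, 2.16], [0.22, 2.67], [-1.22, 4.37], [0.12, 2.79], [-3.08, 3.08]. Speed limits (rad/s): [1.89, 1.89, 2.57, 3.01, 3.01, 3.01].

## Interface

Orientations are given as a unit quaternion [x, y, z, w].
In Python, from cell import * gives the robot as it stands. Calls block until the motion is done:
- goto(position, orientation): joint-space move of the TCP to a pose.
- move_l(position, rotation=None, rate=0.15, threshold=None): straight line of the TCP; rotation=None keeps the orientation; rate is the mean speed in m/s. With threshold (N) it stops when the force on the tool has changed by that much, and returns True; else False.
- goto_joints(angles): joint-space move.
- move_gripper(opening, effort=None): finger opening in m; effort is the grip in N (None keeps the last); returns when the fingers have stopped.
- sleep(seconds).
- ik(position, orientation): joint angles nearest the present ones, or None.
- state(): the state.
- camera(name): name is "side" or "top"; returns the picture (480x640x3 uint8, red, green, blue); there is no depth.
- camera_params(name): a dict with "vertical_fov" (degrees; the focal length in pixels is half the picture's height over the tangent of half this angle, whatever the lens; pixels are square), "cx", "cy" (the principal point, pixels), "dist_coeffs" ([k1, k2, p1, p2, k3] as OpenCV has them; the pictures are not rectified), "origin" and "rotation" of the camera in the world. Camera axes: x right, y up, looking along -z (the intrinsics and any distortion apply to the point x, -y, -z); pixel columns grow to the right and rows downward; lengths in m; the calibration is good to about 2 mm. A picture is of the moment at which its call begins. camera_params takes no time and is no camera call.
A pose or a line that the arm cannot do raises PlanningError and nothing moves.
- finish_job(): hands the job in, once; it reports no verdict.
Trained networks look in the newest picture that a camera, given by its name, has taken for a name from the list of things; names that differ only in an ending like _2 or _b are one class to them, and where a whole thing is asked for, a point or a joint stands for the part that bears it (a point fixed in the world has none). Each returns a list of dicts, best first, with "score" (0 to 1); they miss things now and then, are a little off and sometimes report something else, mostly with a low value. They report only what shows in the picture. A call takes as long as a camera call. They do not tell look-alikes from the thing itself.
- look_for(thing, camera): "position" ([column, row] in pixels, amid what is visible of it).
- cut_out(thing, camera): "pixels" (480x640 bool, what is visible of it) and "position" ([column, row] in pixels, amid what is visible of it).
The state is a dict: "t": time; "joint_pos": joint angles; "joint_velocities": joint speeds; "effort": joint torques, N m; "tcp_pos": TCP position; "ee_rot": TCP orientation; "contact_force": force on the tool from outside, world axes, zero at the start; "moment": the same for the moment, N m; "grip_width": finger opening in m.
Only numpy, scipy, OpenCV 4.12 (cv2) and the standard library are available. Lean on these libraries where they do the work, as an engineer would, in place of code of your own. Each camera call takes 0.05 s, during which the arm holds its last target.

## Task

Swing the shaker clamp's hold-down bar up and over past upright so that it stays open on its own, draw the aluminium tube block straight out of the clamp by its wire pull handle, and let go of it once it lies flat on the bench clear of the clamp. Then take the block across its sides and set it down on the finned cooling stand, not dropped, centred and lying lengthwise along it (either end first), and let go. Keep the block level the whole time, leave the bar open, and leave the timer, the beaker and the vial where they are.

Things in the scene. Friction and masses are not known exactly. Their poses are not given: they have to be found in the camera images.
- clamp: shaker clamp, fixed: 4 mm base plate (y -58 to +48 mm) with a straight channel along its x between grey walls 37 mm high (outer faces y +-35.5). Origin on the bench under the middle of the clamped block; z up. Base and walls run x -62 to +72 mm. The 55 mm wide channel is open only at -x; lips over the block's long edges stop it being lifted, so it slides out towards -x only.
- bar_hinge (a point): the hinge axis of the hold-down bar, in the clamp frame at x 0, y -42, z 42 mm; the axis is parallel to the clamp's x. Same axes as the clamp.
- bar (a joint): hold-down bar angle (rad): 0 shut, level across the block; grows as it rises, upright at 1.57, rests on its stop leaning back at 2.0. Nearly free hinge: below about 1.57 it falls shut, beyond it falls open. Steel, 16 mm wide, 8 mm thick, 0.12 kg. Shut, a foot under it stands before a cross rib on the block, so the block cannot slide out.
- bar_handle (a point): grip point on the bar's handle, a round rod 10 mm thick at the bar's free end, 137 mm from the hinge axis and parallel to it, sticking out 60 mm from the bar's centre line towards clamp +x. The point is on the rod's axis, 36 mm out; shut, at clamp x 36, y 95, z 42 mm with free room below. The rod can turn between the fingers as the bar swings. Its x is along the rod.
- block_center (a point): centre (13 mm above underside) of the loose aluminium tube block, about 0.75 kg: 120 mm long (x), 50 wide (y), 26 high, eight wells in the top, and on the top a cross rib 8 mm high, 36 wide, 14 mm from the middle towards +x. Clamped, its axes match the clamp's and its underside is 4 mm above the bench. Its sides can be grasped only when it is out of the clamp.
- block_pull (a point): middle of the cross bar of the block's wire pull handle: round rod 8 mm thick along the block's y, straight for 32 mm, 94 mm from the block's middle towards -x (30 mm free room between rod and block), 22 mm above the underside. The rod turns between fingers, so the block would hang down if lifted by it. Axes as the block.
- stand_top (a point): middle of the top face of the finned dark-grey metal cooling stand, fixed: top 160 mm (its x) by 70 mm (its y), 30 mm above the bench. z up.
- timer: small white timer standing on the bench, 24 x 64 x 52 mm, loose bystander. Origin: centre of its underside.
- beaker: small glass beaker, 61 mm across, 70 mm high, loose bystander. Origin: centre of its underside.
- vial: screw-cap vial, 27 mm across, 60 mm high, loose bystander. Origin: centre of its underside.
Mind the look-alikes: they are no part of the job. Leave any purple or yellow look-alike of the clamp alone.

How it is judged:
On the way, in this order (a step that is already met when the one before it is completed fails the run):
1. the hold-down bar is swung past its balance point and stands open (value of joint bar above 1.75 rad), for 0.3 s.
2. the block has been slid out, lies flat on the bench clear of the clamp, and is let go (x of block_center in the frame of clamp below -0.122 m and height (world z) of block_center below 0.02 m and angle between block_center's own z axis and vertical below 0.06 rad and contact force between the fingers and block below 0.05 N and linear speed of block below 0.02 m/s), for 0.3 s.
At the end, for the whole second after the job is handed in: The block rests flat on the cooling stand, released and at rest, its centre within 18 mm along and 12 mm across of the middle of the stand's top and its length within 0.17 rad of the stand's length (either way round); the bar stands open (beyond 1.75 rad) (x of block_center in the frame of stand_top between -0.018 and 0.018 m and y of block_center in the frame of stand_top between -0.012 and 0.012 m and z of block_center in the frame of stand_top between 0.009 and 0.017 m and angle between the x axis of block_center and the x axis of stand_top, either way round below 0.17 rad and angle between block_center's own z axis and vertical below 0.06 rad and linear speed of block below 0.02 m/s and contact force between the fingers and block below 0.05 N and value of joint bar above 1.75 rad); the robot touches nothing.
It fails at once if the block is tipped more than 0.35 rad (angle between block_center's own z axis and vertical above 0.35 rad).
It fails at once if the block is dropped (falls free faster than 0.4 m/s) (linear speed of block above 0.4 m/s and contact force between the fingers and block below 0.05 N).
It fails at once if the timer is moved more than 3 cm (distance of timer from where it was at the start of the episode above 0.03 m).
It fails at once if the glass beaker is moved more than 3 cm (distance of beaker from where it was at the start of the episode above 0.03 m).
It fails at once if the vial is moved more than 3 cm (distance of vial from where it was at the start of the episode above 0.03 m).
It also fails if it takes over 72 s, if anything falls off the work surface, if the arm or the gripper's body presses on something with over 40 N, if the wrist force passes 120 N, or if a joint passes its speed limit or range.

## Working session

There is one attempt and no reset: what is moved stays moved. The work goes in short steps, each a Python script; the robot and the scene stay as the last script left them, time stands still between calls to the robot, and variables do not carry over. Pictures are saved under pics/ and viewed, and the job is handed in when it is done.

```bash
ls; mkdir -p pics
python3 - <<'E'
from cell import *
import cv2
for n in ("top","side"):
    im=camera(n); cv2.imwrite(f"pics/{n}0.png",im[:,:,::-1])
    print(n,camera_params(n))
for n in ("top","side"):
  for th in ("clamp","bar","bar_handle","block_center","block_pull","stand_top","timer","beaker","vial"):
    try: print(n,th,[(round(d["score"],2),[round(float(v)) for v in d["position"]]) for d in look_for(th,n)])
    except Exception as e: print(n,th,e)
print(state())
E
```

```text
pics
top {'vertical_fov': 52.92273517523736, 'cx': 329.7129739283122, 'cy': 240.27207517036348, 'dist_coeffs': array([-0.05669116,  0.        ,  0.        ,  0.        ,  0.        ]), 'origin': array([0.36858124, 0.0777752 , 1.05330521]), 'rotation': array([ 0.07201283, -0.07170075, -0.69423533,  0.71253804])}
side {'vertical_fov': 42.47579369398564, 'cx': 325.04006308926563, 'cy': 241.42082295822433, 'dist_coeffs': array([-0.07952286,  0.        ,  0.        ,  0.        ,  0.        ]), 'origin': array([0.29862562, 1.21381144, 0.63287667]), 'rotation': array([-0.07041808,  0.52880465,  0.84131279, -0.08717636])}
top clamp [(0.75, [159, 271]), (0.58, [264, 258]), (0.56, [304, 340])]
top bar [(0.83, [158, 285]), (0.63, [305, 358]), (0.56, [264, 261])]
top bar_handle [(0.97, [265, 262]), (0.7, [159, 283]), (0.67, [305, 356]), (0.22, [273, 246])]
top block_center [(0.77, [275, 245])]
top block_pull [(0.85, [276, 246])]
top stand_top [(0.7, [507, 278])]
top timer [(0.95, [336, 164])]
top beaker [(0.7, [413, 172])]
top vial [(0.61, [292, 172])]
side clamp [(0.89, [418, 287]), (0.76, [31
[... 372 characters left out ...]
]
side vial [(0.58, [240, 274])]
{'t': 1.0, 'joint_pos': array([ 1.12449524e+00,  4.93575119e-01,  1.34550191e+00,  4.26405398e-06,
        1.30249125e+00, -9.55332351e-02]), 'joint_velocities': array([ 0.00124363, -0.00016012, -0.00187045,  0.00011546, -0.00114989,
       -0.00045371]), 'effort': array([ 1.22426547e-03, -8.82063317e+01, -3.84269106e+01, -1.59420333e-04,
        1.05216666e-03,  1.95847502e-05]), 'tcp_pos': array([0.21477757, 0.58693702, 0.4046918 ]), 'ee_rot': array([-0.40508088,  0.57956635,  0.40509189,  0.57957992]), 'contact_force': array([ 0.36263858, -0.02992589,  0.26530104]), 'moment': array([ 0.02437363, -0.00811603, -0.0307255 ]), 'grip_width': 0.0850722053136769}
```

View pics/top0.png

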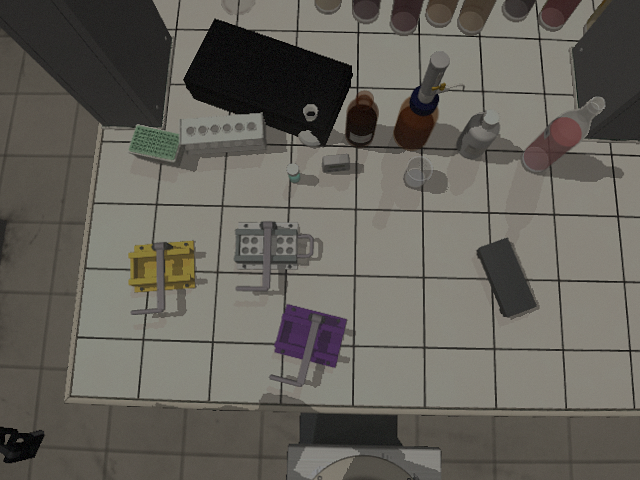

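View pics/side0.png

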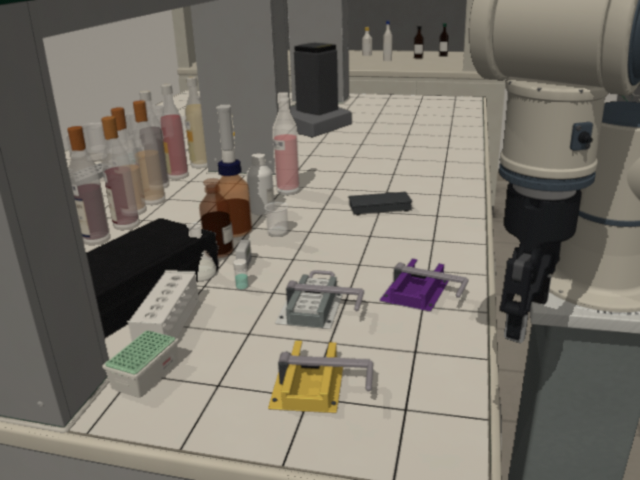

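Run:
```python
import cv2
a=cv2.imread("pics/top0.png")[200:400,120:360]; cv2.imwrite("pics/top0c.png",cv2.resize(a,(720,600),interpolation=cv2.INTER_CUBIC))
a=cv2.imread("pics/side0.png")[230:430,230:490]; cv2.imwrite("pics/side0c.png",cv2.resize(a,(780,600),interpolation=cv2.INTER_CUBIC))
```

```text
(no output)
```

View pics/top0c.png

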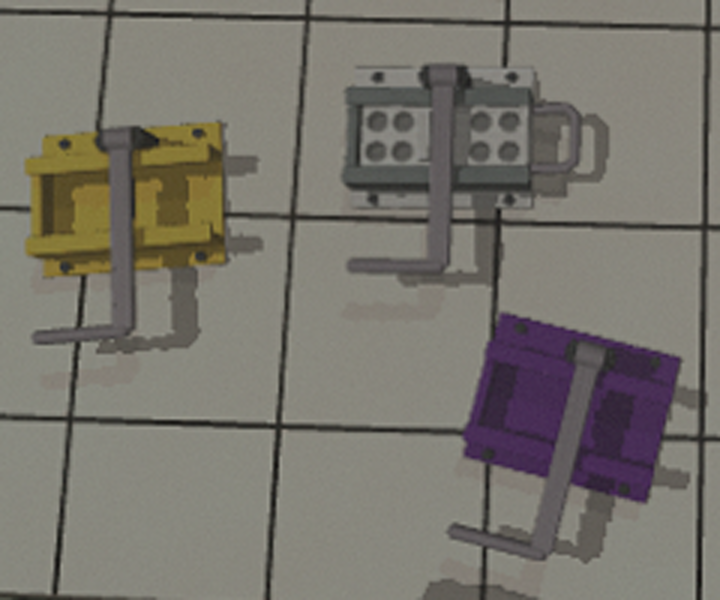

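View pics/side0c.png

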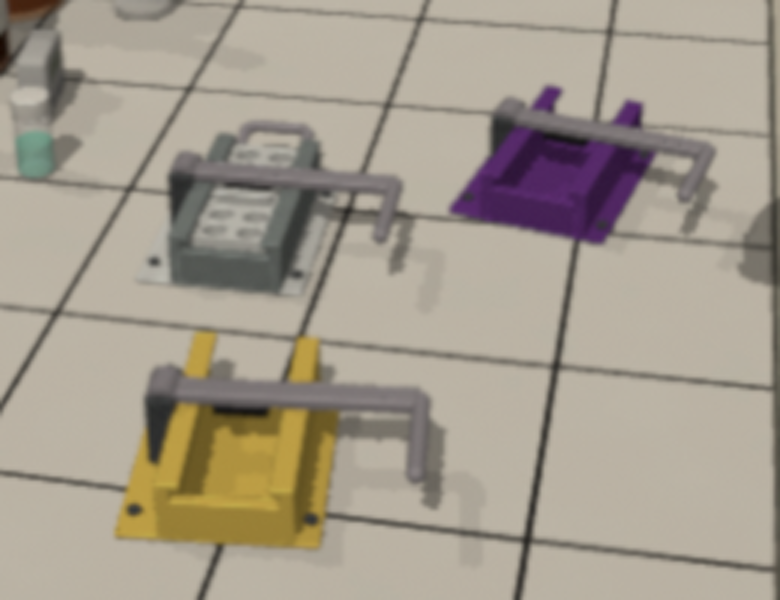

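The grey clamp, top (267,247) and side (311,300), is the one meant. It holds the metal block with its wells and wire pull. The yellow one (top 160,272) and the purple one (top 312,340) are empty look-alikes. The crops show this clearly. Next come larger crops for keypoints.

```bash
cat > h.py <<'E'
import numpy as np, cv2
from scipy.spatial.transform import Rotation as R
def intr(p):
    f=240/np.tan(np.radians(p["vertical_fov"])/2)
    return np.array([[f,0,p["cx"]],[0,f,p["cy"]],[0,0,1]])
def project(p,X):
    X=np.atleast_2d(X)
    c=R.from_quat(p["rotation"]).inv().apply(X-p["origin"])*[1,-1,-1]
    return cv2.projectPoints(c,np.zeros(3),np.zeros(3),intr(p),p["dist_coeffs"])[0][:,0]
def ray(p,uv,z):
    n=cv2.undistortPoints(np.array([[uv]],float),intr(p),p["dist_coeffs"])[0,0]
    d=R.from_quat(p["rotation"]).apply([n[0],-n[1],-1]); o=np.array(p["origin"])
    return o+d*(z-o[2])/d[2]
def crop(im,x0,y0,w,h,s,fn,grid=20):
    c=cv2.resize(np.ascontiguousarray(im[y0:y0+h,x0:x0+w,::-1]),None,fx=s,fy=s,interpolation=cv2.INTER_CUBIC)
    c=cv2.convertScaleAbs(c,alpha=1.4,beta=10)
    for x in range((x0//grid+1)*grid,x0+w,grid):
        cv2.putText(c,str(x),((x-x0)*s,10),0,0.35,(0,0,255),1); cv2.line(c,((x-x0)*s,12),((x-x0)*s,18),(0,0,255),1)
    for y in range((y0//grid+1)*grid,y0+h,grid):
        cv2.putText(c,str(y),(0,(y-y0)*s+4),0,0.35,(0,0,255),1); cv2.line(c,(24,(y-y0)*s),(30,(y-y0)*s),(0,0,255),1)
    cv2.imwrite(fn,c)
E
python3 - <<'E'
import cv2
from h import *
t=cv2.imread("pics/top0.png")[:,:,::-1]; s=cv2.imread("pics/side0.png")[:,:,::-1]
crop(t,225,212,105,88,7,"pics/tc.png",10)
crop(s,270,260,105,75,7,"pics/sc.png",10)
crop(t,465,230,85,95,6,"pics/ts.png",10)
crop(s,340,180,80,45,9,"pics/ss.png",10)
E
```

```text
(no output)
```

View pics/tc.png

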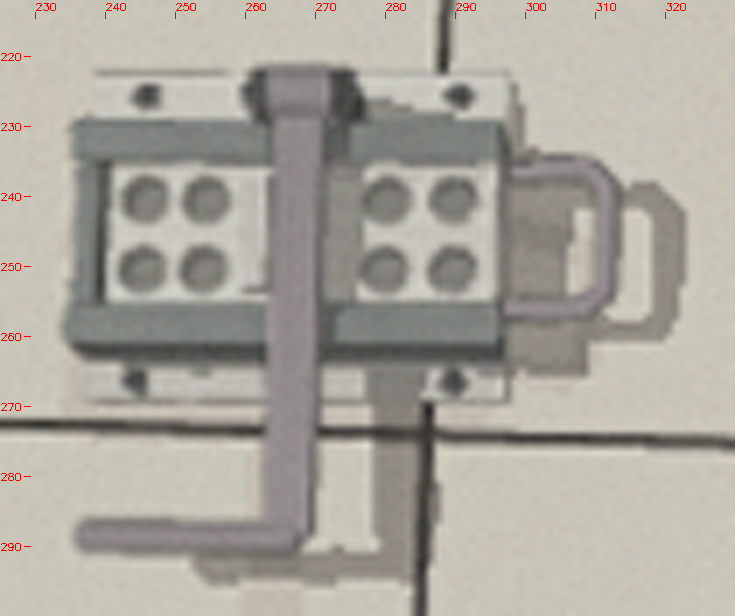

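View pics/sc.png

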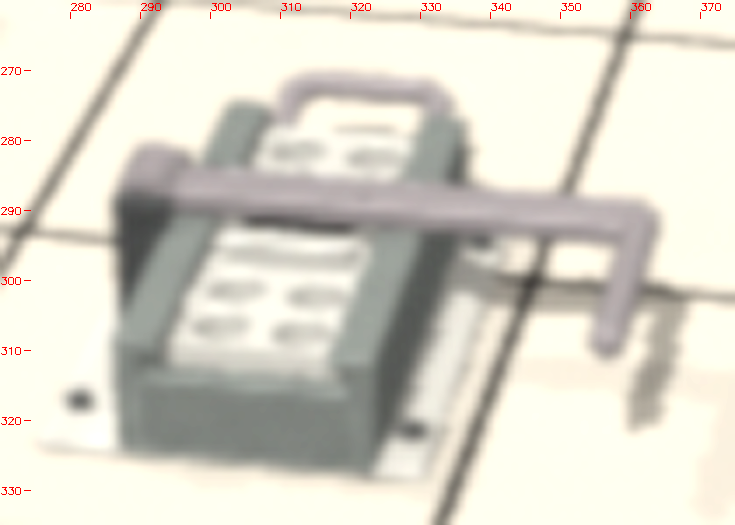

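View pics/ts.png

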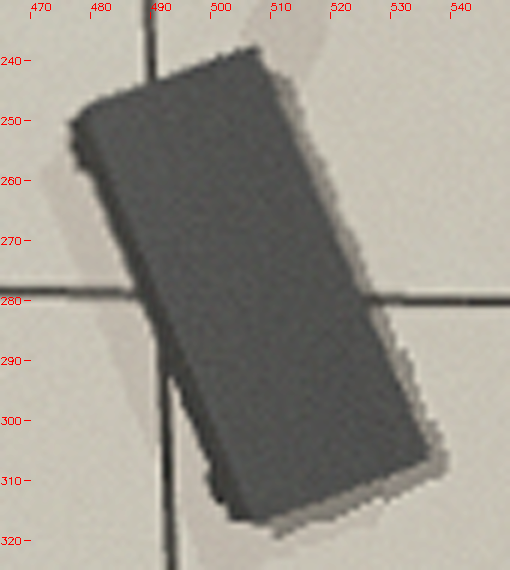

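View pics/ss.png

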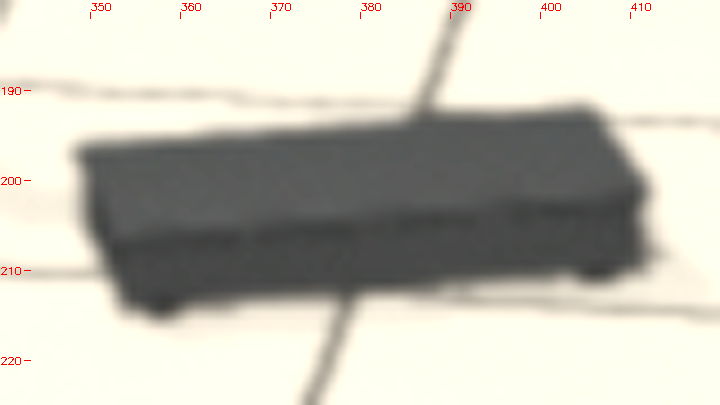

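```bash
cat > fit.py <<'E'
from h import *
from cell import *
from scipy.optimize import least_squares
P={n:camera_params(n) for n in("top","side")}
C=[("top",-62,-58,4,297.9,222.3),("top",-62,48,4,297.6,269.3),("top",72,48,4,237.1,269.3),("top",72,-58,4,238.4,222.3),("top",-62,35.5,37,296.9,261.3),
("top",60,95,42,235.7,288.6),("top",-98,0,26,313.6,246),("top",-90,0,26,310.1,246),
("side",72,48,4,329.7,328.6),("side",72,-58,4,275.4,322.9),("side",60,95,42,356.6,309.7),("side",72,35.5,4,323.1,327.9),("side",72,-35.5,4,287.4,324.3),("side",-94,0,26,322.1,272.1)]
S=[("top",sx*80,sy*35,0,u,v) for sx,sy,u,v in((1,-1,508,237.8),(1,1,480,247.3),(-1,-1,536.7,306.7),(-1,1,508,317))]
S+=[("side",sx*80,sy*35,0,u,v) for sx,sy,u,v in((1,1,348.9,196.4),(1,-1,0,0),(-1,-1,405.8,192),(-1,1,411.7,201.3)) if 0]
def pr(q,L,z0):
    out=[]
    for n,x,y,z,u,v in L:
        c,s=np.cos(q[2]),np.sin(q[2])
        X=[q[0]+(c*x-s*y)/1e3,q[1]+(s*x+c*y)/1e3,z0+z/1e3]
        out.append(project(P[n],X)[0]-[u,v])
    return np.array(out)
for nm,L,z0,q0 in(("clamp",C,0,[.38,.2,1.6]),("stand",S,.03,[.35,-.2,.4])):
    r=least_squares(lambda q:pr(q,L,z0).ravel(),q0,loss="soft_l1")
    print(nm,r.x); print(pr(r.x,L,z0).round(1).tolist())
    for cam in P:
        L2=[l for l in L if l[0]==cam]
        if L2: print(cam, least_squares(lambda q:pr(q,L2,z0).ravel(),q0,loss="soft_l1").x)
    if nm=="stand":
        c,s=np.cos(r.x[2]),np.sin(r.x[2])
        for sx in(1,-1):
            for sy in(1,-1): print(sx,sy,project(P["side"],[r.x[0]+c*sx*.08-s*sy*.035,r.x[1]+s*sx*.08+c*sy*.035,.03]).round(1))
for n,uv,z in(("timer",(336,157),.052),("beaker",(419,165),.07),("vial",(292,168),.06)): print(n,ray(P["top"],uv,z))
E
python3 fit.py
```

```text
clamp [0.56508704 0.21474865 1.59084998]
[[-0.3, 0.0], [-0.9, -0.0], [-1.2, -0.5], [-0.4, -0.3], [-1.1, -0.1], [1.5, -0.2], [-0.5, -0.0], [-0.7, -0.0], [0.9, -1.7], [-0.5, -1.2], [0.3, -1.8], [0.8, -1.7], [-0.8, -1.5], [1.0, -0.3]]
top [0.56475023 0.2134652  1.59391867]
side [0.56484131 0.21964658 1.59450236]
stand [ 0.5097787  -0.30504424  0.35374351]
[[0.5, -0.6], [-0.7, 0.0], [0.6, -0.0], [-0.5, 0.5]]
top [ 0.5097787  -0.30504424  0.35374351]
1 1 [[352.5 204.1]]
1 -1 [[348.1 194.5]]
-1 1 [[412.8 199.7]]
-1 -1 [[406.1 190.3]]
timer [0.7628797  0.07190014 0.052     ]
beaker [ 0.74259079 -0.10765843  0.07      ]
vial [0.7318495  0.16698221 0.06      ]
```

```bash
cat > rb.py <<'E'
from h import *
from cell import *
CL=np.array([.565,.216]); CY=1.592
ST=np.array([.510,-.305]); SY=.354
def cw(x,y,z,c=CL,yaw=CY):
    return np.array([c[0]+np.cos(yaw)*x-np.sin(yaw)*y,c[1]+np.sin(yaw)*x+np.cos(yaw)*y,z])
def quat(a): # tool down, jaw direction at yaw a
    x=np.array([0,0,-1.]);z=np.array([np.cos(a),np.sin(a),0]);y=np.cross(z,x)
    return R.from_matrix(np.c_[x,y,z]).as_quat()
def tcp(p,d=.155): return np.array(p)+[0,0,d]
def st(m=""):
    s=state(); print(m,"t",round(s["t"],2),"tcp",s["tcp_pos"].round(4),"F",s["contact_force"].round(2),"w",round(s["grip_width"],4),"q6",round(s["joint_pos"][5],2)); return s
E
python3 - <<'E'
from rb import *
p=cw(.036,.095,.042)
for a in (CY+np.pi/2,CY-np.pi/2):
    print(a,ik(tcp(p),quat(a)),ik(tcp(cw(-.094,0,.028)),quat(a+np.pi/2)))
q=min((quat(a) for a in(CY+np.pi/2,CY-np.pi/2)),key=lambda q:abs(ik(tcp(p),q)[5]))
goto(tcp(p+[0,0,.1]),q); st()
move_gripper(.05,20)
move_l(tcp(p+[0,0,.0]),rate=.1,threshold=15); st("down")
cv2.imwrite("pics/a_s.png",camera("side")[:,:,::-1]);crop(camera("side"),270,200,150,120,5,"pics/a_sc.png");crop(camera("top"),200,200,140,110,5,"pics/a_tc.png")
E
```

```text
3.1627963267948966 [ 3.77138706e-01  6.62374612e-01  1.76879405e+00 -4.44089210e-16
  7.10423993e-01 -2.78565762e+00] [ 1.09029555e-01  7.24110182e-01  1.65141792e+00 -4.44089210e-16
  7.66064556e-01  1.65862221e+00]
0.021203673205103524 [ 3.77138706e-01  6.62374612e-01  1.76879405e+00 -4.44089210e-16
  7.10423993e-01  3.55935033e-01] [ 1.09029555e-01  7.24110182e-01  1.65141792e+00 -4.44089210e-16
  7.66064556e-01 -1.48297044e+00]
 t 2.6 tcp [0.4691 0.2508 0.2972] F [ 0.12 -0.04 -0.01] w 0.0854 q6 0.36
down t 4.19 tcp [0.4694 0.25   0.1975] F [-1.12 -0.2  -0.19] w 0.0498 q6 0.36
```

View pics/a_sc.png

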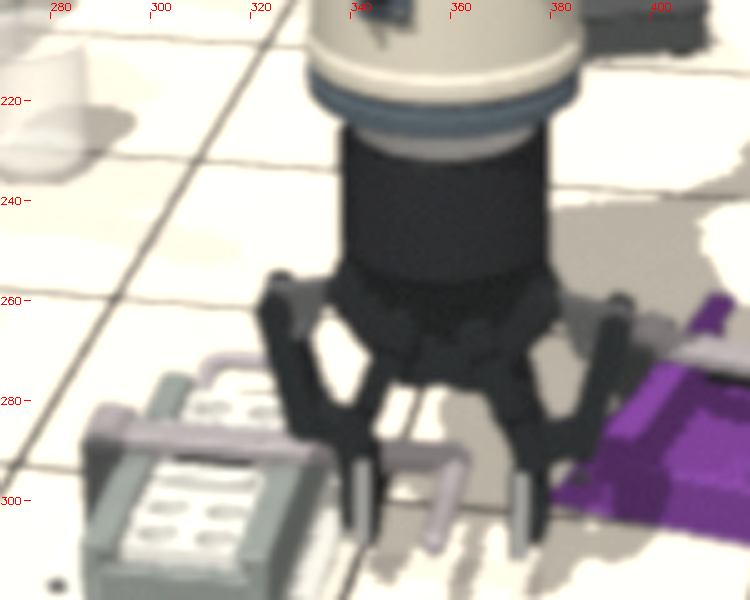

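View pics/a_tc.png

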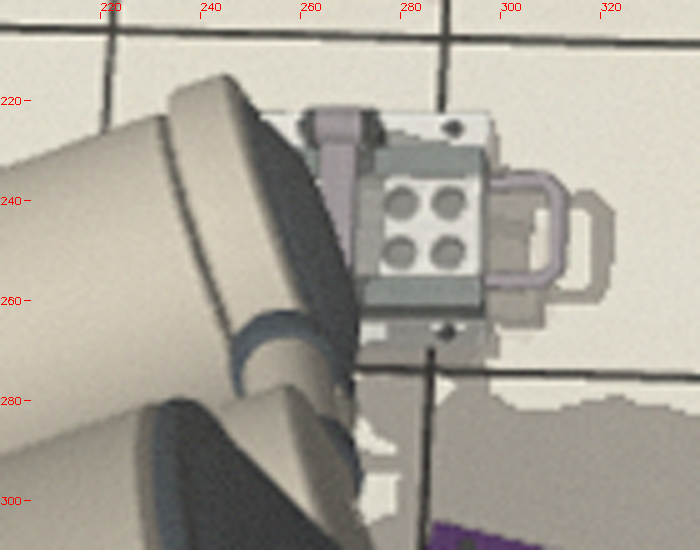

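The fingers (side, columns 343 and 373) straddle the handle rod at about (356,297). I'll close and swing.

Run:
```python
from rb import *
F0=state()["contact_force"]
move_gripper(.0,25); s=st("closed")
y=.095; 
# null radial force estimate
print("dF",(s["contact_force"]-F0).round(1))
off=s["tcp_pos"]-tcp(cw(.036,.095,.042))
F=state()["contact_force"]
if np.abs(F).max()<25:
    for th in np.arange(.1,.41,.1):
        p=tcp(cw(.036,-.042+.137*np.cos(th),.042+.137*np.sin(th)))
        if move_l(p,rate=.06,threshold=40): print("stopped"); st(); break
        st(f"{th:.1f}")
```

```text
closed t 4.78 tcp [0.4698 0.25   0.1972] F [ 5.06 -1.7   1.39] w 0.0088 q6 0.36
dF [ 4.8 -2.3  1.4]
0.1 t 5.16 tcp [0.4704 0.25   0.2109] F [ 6.32 -1.25 -2.07] w 0.0087 q6 0.36
0.2 t 5.53 tcp [0.4725 0.2501 0.2243] F [ 6.76 -0.55 -2.99] w 0.0088 q6 0.35
0.3 t 5.91 tcp [0.476  0.2502 0.2376] F [ 7.8  -0.82 -2.97] w 0.0088 q6 0.35
0.4 t 6.28 tcp [0.4807 0.2503 0.2504] F [ 8.18 -0.86 -4.16] w 0.0089 q6 0.35
```

Run:
```python
from rb import *
for th in np.r_[np.arange(.55,1.9,.15),1.95]:
    p=tcp(cw(.036,-.042+.137*np.cos(th),.042+.137*np.sin(th)))
    if move_l(p,rate=.08,threshold=40): print("stopped"); st(); break
    st(f"{th:.2f}")
crop(camera("side"),230,180,180,140,4,"pics/b_sc.png")
```

```text
0.55 t 6.69 tcp [0.49   0.2505 0.2685] F [ 8.13  0.15 -6.29] w 0.0089 q6 0.34
0.70 t 7.1 tcp [0.5014 0.2507 0.2848] F [ 6.64  2.86 -5.86] w 0.009 q6 0.34
0.85 t 7.51 tcp [0.5152 0.251  0.2995] F [-1.22  3.53  1.17] w 0.009 q6 0.33
1.00 t 7.92 tcp [0.5317 0.2513 0.312 ] F [-3.3   2.65  4.46] w 0.0093 q6 0.32
1.15 t 8.32 tcp [0.5499 0.2516 0.3217] F [-2.65  1.48  4.42] w 0.0088 q6 0.31
1.30 t 8.73 tcp [0.5693 0.252  0.3287] F [-1.75  0.85  3.07] w 0.0086 q6 0.3
1.45 t 9.14 tcp [0.5896 0.2525 0.333 ] F [-0.96  0.8   5.37] w 0.0087 q6 0.29
1.60 t 9.55 tcp [0.61   0.253  0.3339] F [-0.38  0.98  4.66] w 0.0091 q6 0.28
1.75 t 9.96 tcp [0.6304 0.2534 0.3317] F [-0.17  0.82  4.31] w 0.0092 q6 0.27
1.95 t 10.45 tcp [0.6569 0.254  0.3242] F [0.95 0.87 1.54] w 0.009 q6 0.26
```

View pics/b_sc.png

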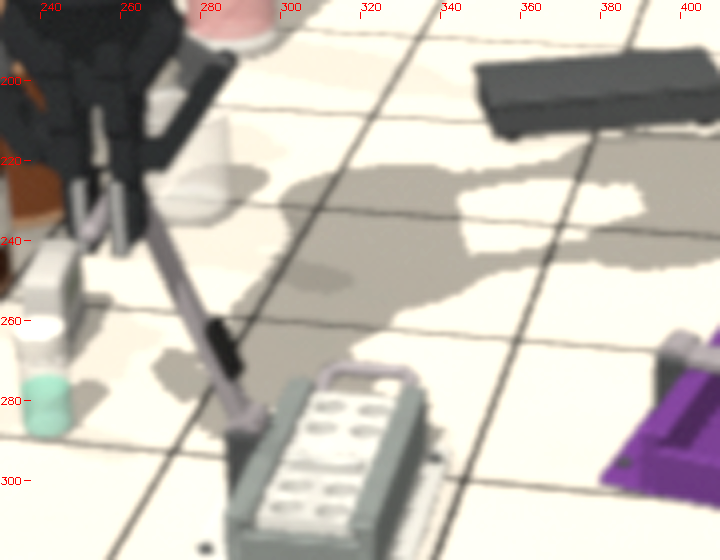

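The bar leans back past upright, held at (252,235). I'll release it, retract and go to the pull handle.

Run:
```python
from rb import *
move_gripper(.045); st("open")
s=state(); move_l(s["tcp_pos"]+[0,0,.10],rate=.15); st("up")
p=cw(-.094,0,.028); q=quat(CY)
print(ik(tcp(p),q),ik(tcp(p),quat(CY+np.pi)))
move_l(tcp(cw(-.094,0,.22)),rate=.25)
goto(tcp(cw(-.094,0,.12)),q); move_gripper(.026); st("above pull")
crop(camera("side"),230,180,180,140,4,"pics/c_sc.png")
crop(camera("top"),220,190,160,120,5,"pics/c_tc.png")
```

```text
open t 10.93 tcp [0.6568 0.2539 0.3242] F [-0.2   0.86 -0.72] w 0.045 q6 0.26
up t 11.75 tcp [0.6566 0.2539 0.4232] F [-0.55  0.05 -0.06] w 0.0447 q6 0.26
[ 1.09029555e-01  7.24110182e-01  1.65141792e+00 -4.44089210e-16
  7.66064556e-01 -1.48297044e+00] [ 1.09029555e-01  7.24110182e-01  1.65141792e+00 -4.44089210e-16
  7.66064556e-01  1.65862221e+00]
above pull t 14.35 tcp [0.567  0.122  0.2751] F [ 0.08 -0.73  0.27] w 0.026 q6 -1.48
```

View pics/c_sc.png

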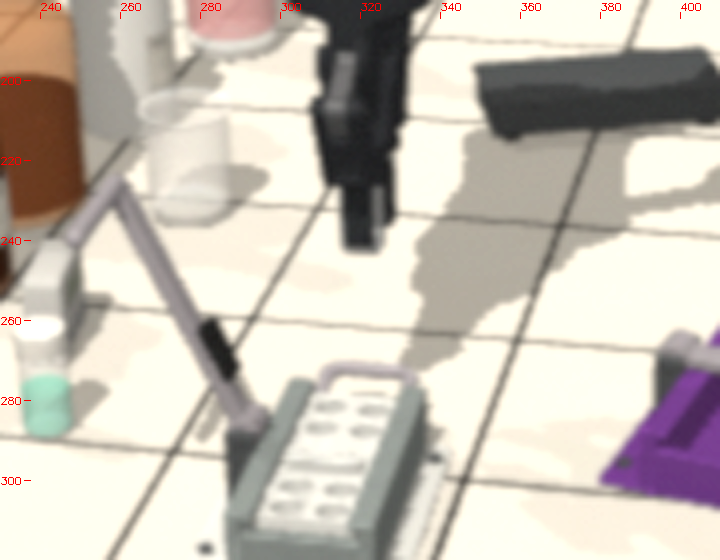

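View pics/c_tc.png

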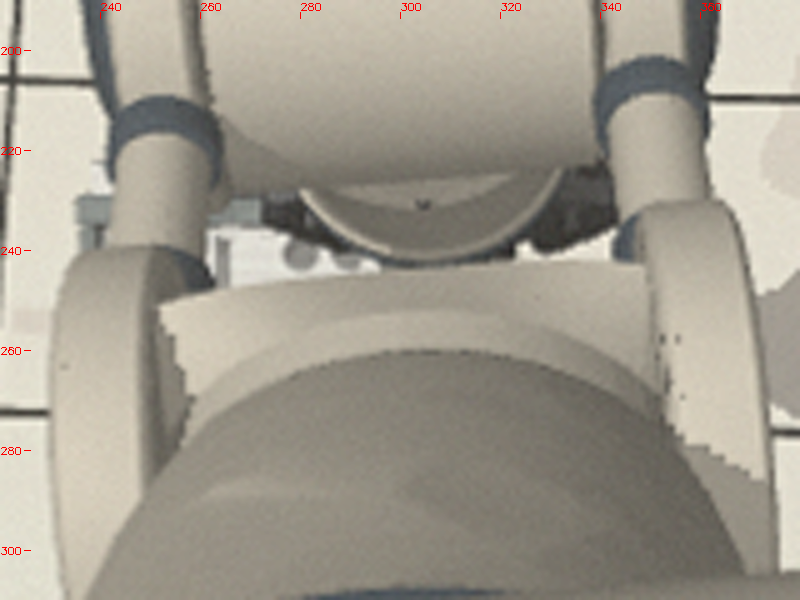

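The bar stays open (its tip at side (258,228)). Next I descend over the pull rod.

Run:
```python
from rb import *
print(move_l(tcp(cw(-.0945,0,.028)),rate=.08,threshold=8)); st("down")
crop(camera("side"),270,220,100,80,7,"pics/d_sc.png")
F0=state()["contact_force"]; move_gripper(0,30); s=st("closed")
crop(camera("side"),270,220,100,80,7,"pics/d2_sc.png")
```

```text
False
down t 15.75 tcp [0.5672 0.1215 0.1835] F [-0.77  0.2  -0.1 ] w 0.0259 q6 -1.48
closed t 16.09 tcp [0.5671 0.1216 0.1834] F [-0.36  0.45  6.56] w 0.0072 q6 -1.48
```

View pics/d2_sc.png

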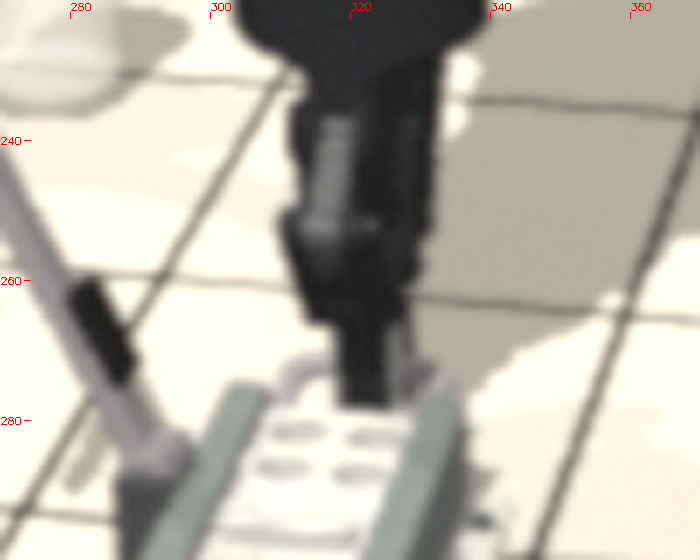

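The rod is held (grip width 7 mm), so I pull.

Run:
```python
from rb import *
b=state()["tcp_pos"]; d=cw(-1,0,0,c=np.zeros(2))
ok=True
for s,dz in((.03,0),(.06,0),(.085,-.001),(.115,-.003),(.135,-.004),(.155,-.004)):
    r=move_l(b+d*s+[0,0,dz],rate=.05,threshold=35); st(f"{s}")
    if r: print("STOP");break
crop(camera("side"),270,180,110,120,5,"pics/e_sc.png")
```

```text
0.03 t 16.89 tcp [0.5678 0.0913 0.1834] F [ 0.47 -4.54  2.81] w 0.0068 q6 -1.54
0.06 t 17.64 tcp [0.5684 0.0613 0.1834] F [-0.4  -3.61 -0.33] w 0.0069 q6 -1.59
0.085 t 18.29 tcp [0.569  0.0362 0.1824] F [ 0.73 -3.55 -0.44] w 0.0068 q6 -1.63
0.115 t 19.04 tcp [0.5696 0.0063 0.1804] F [ 0.69 -2.3  -2.01] w 0.0067 q6 -1.69
0.135 t 19.59 tcp [ 0.5703 -0.0141  0.18  ] F [-2.16 -0.88 12.42] w 0.0068 q6 -1.72
0.155 t 20.14 tcp [ 0.5707 -0.0342  0.1801] F [-1.45 -1.65 10.51] w 0.0065 q6 -1.76
```

View pics/e_sc.png

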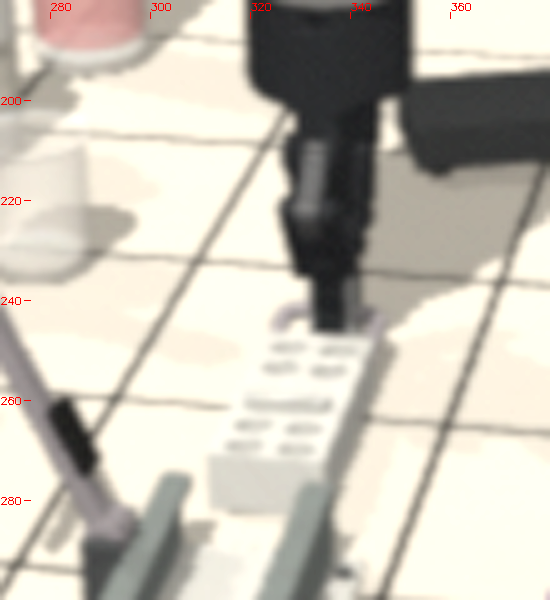

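The block lies on the bench, clear of the clamp. I'll release and back off to look.

Run:
```python
from rb import *
move_gripper(.024); st("open"); s=state()
move_l(s["tcp_pos"]+[0,0,.09],rate=.12)
goto([.40,-.12,.30],quat(CY)); st()
crop(camera("side"),270,200,110,95,7,"pics/f_sc.png",10)
crop(camera("top"),260,200,110,85,7,"pics/f_tc.png",10)
for n in("top","side"): print(n,[(round(d["score"],2),d["position"],int(d["pixels"].sum())) for d in cut_out("block_center",n)])
```

```text
open t 20.5 tcp [ 0.5704 -0.0336  0.1794] F [-0.07  0.12 -0.54] w 0.0239 q6 -1.76
 t 22.19 tcp [ 0.4005 -0.1202  0.2999] F [ 0.63 -0.16 -0.3 ] w 0.0241 q6 -2.03
top [(0.91, [338.9, 246.6], 1384), (0.44, [336.8, 163.5], 399)]
side [(0.68, [330.9, 263.0], 989)]
```

View pics/f_sc.png

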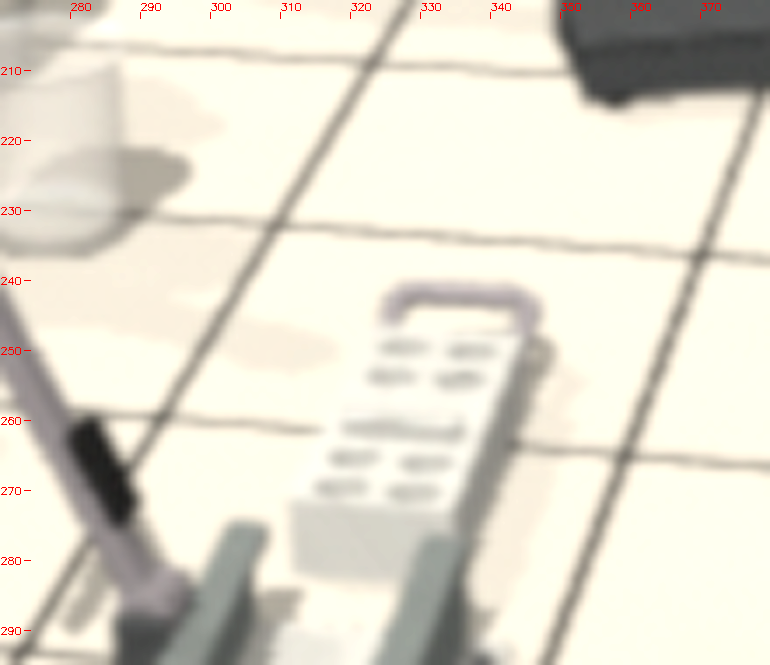

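View pics/f_tc.png

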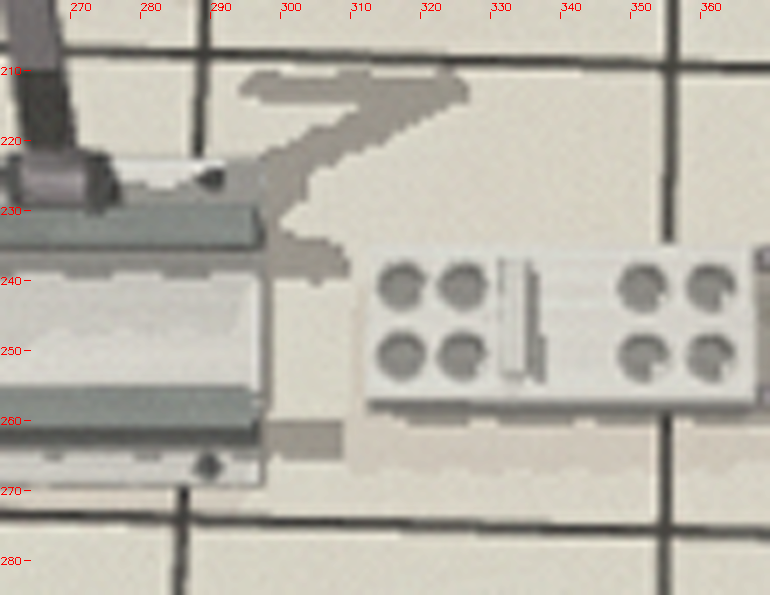

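Run:
```python
from rb import *
P=camera_params("top")
c=np.array([ray(P,uv,.026) for uv in((312.6,235.4),(312.4,257.4),(367.9,257.4),(367.9,235.1))])
print(c.round(4)); m=c.mean(0); e=(c[0]+c[1]-c[2]-c[3])/2; yaw=np.arctan2(e[1],e[0]); print(m,yaw,np.hypot(*e[:2]),np.hypot(*(c[0]-c[1])[:2]))
d=cw(-.155,0,0);print("expected",d)
Ps=camera_params("side"); print(project(Ps,cw(.06,-.025,.026,c=m[:2],yaw=yaw)),project(Ps,cw(.06,.025,.026,c=m[:2],yaw=yaw)))
bl=np.array([*m[:2]])
for a in(yaw+np.pi/2,yaw-np.pi/2):
    g=ik(tcp([*bl,.02]),quat(a)); print(a,g)
    for k in(SY-np.pi,SY,SY+np.pi):
        print(k-yaw, ik(tcp([*ST,.05]),quat(a+k-yaw)))
```

```text
[[ 0.5905  0.1186  0.026 ]
 [ 0.5419  0.1174  0.026 ]
 [ 0.545  -0.0025  0.026 ]
 [ 0.5944 -0.002   0.026 ]]
[0.56795058 0.05787829 0.026     ] 1.59976855200924 0.12026238580911941 0.04861786947229054
expected [0.56828632 0.06103484 0.        ]
[[312.03378066 270.39035334]] [[335.69044232 272.04976141]]
3.1705648788041367 None
-4.387361205599033 [-6.39441049e-01  7.02021415e-01  1.60447482e+00 -4.44089210e-16
  8.35096417e-01  5.77355278e-01]
-1.24576855200924 [-6.39441049e-01  7.02021415e-01  1.60447482e+00 -4.44089210e-16
  8.35096417e-01 -2.56423738e+00]
1.8958241015805533 [-6.39441049e-01  7.02021415e-01  1.60447482e+00 -4.44089210e-16
  8.35096417e-01  5.77355278e-01]
0.028972225214343394 [-3.03191271e-03  7.29920806e-01  1.67802211e+00 -4.44089210e-16
  7.33649741e-01 -3.20041379e-02]
-4.387361205599033 [-6.39441049e-01  7.02021415e-01  1.60447482e+00 -4.44089210e-16
  8.35096417e-01 -2.56423738e+00]
-1.24576855200924 [-6.39441049e-01  7.02021415e-01  1.60447482e+00 -4.44089210e-16
  8.35096417e-01  5.77355278e-01]
1.8958241015805533 [-6.39441049e-01  7.02021415e-01  1.60447482e+00 -4.44089210e-16
  8.35096417e-01 -2.56423738e+00]
```

Run:
```python
from rb import *
bl=[.568,.0595]; yaw=1.598; q=quat(yaw-np.pi/2)
move_gripper(.085)
goto(tcp([*bl,.12]),q); 
print(move_l(tcp([*bl,.022]),rate=.1,threshold=8)); st("down")
crop(camera("side"),270,190,120,100,6,"pics/g_sc.png")
```

```text
False
down t 25.95 tcp [0.5682 0.0595 0.1775] F [ 0.17 -0.22 -0.05] w 0.0852 q6 -0.03
```

View pics/g_sc.png

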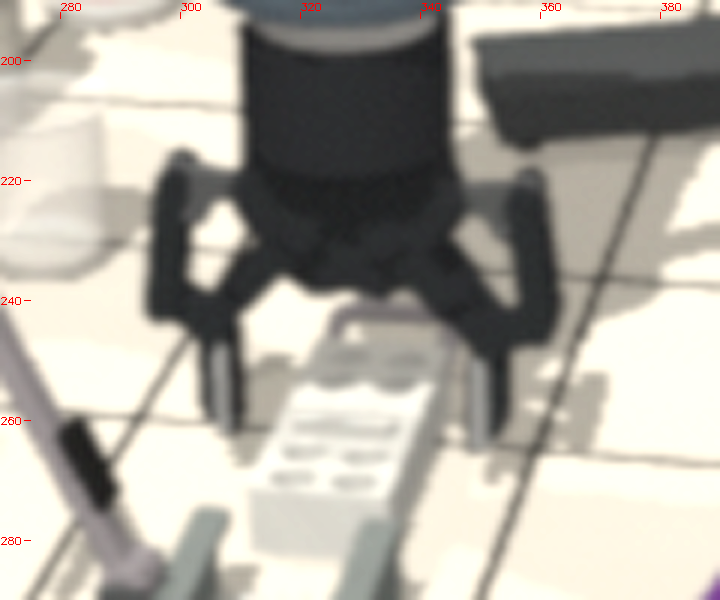

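The fingers straddle the block. I'll grip and lift a little first.

Run:
```python
from rb import *
move_gripper(.0,70); st("closed"); s=state()
move_l(s["tcp_pos"]+[0,0,.02],rate=.04); st("lift20")
move_l(s["tcp_pos"]+[0,0,.09],rate=.1); st("lift90")
crop(camera("side"),260,160,130,130,5,"pics/h_sc.png")
```

```text
closed t 26.45 tcp [0.5683 0.0595 0.1776] F [-0.67 -0.27  9.89] w 0.0484 q6 -0.03
lift20 t 27.12 tcp [0.5682 0.0595 0.1976] F [ 1.03  0.05 -8.03] w 0.0484 q6 -0.03
lift90 t 27.97 tcp [0.568  0.0595 0.2671] F [-0.97  0.01 -8.41] w 0.0484 q6 -0.03
```

View pics/h_sc.png

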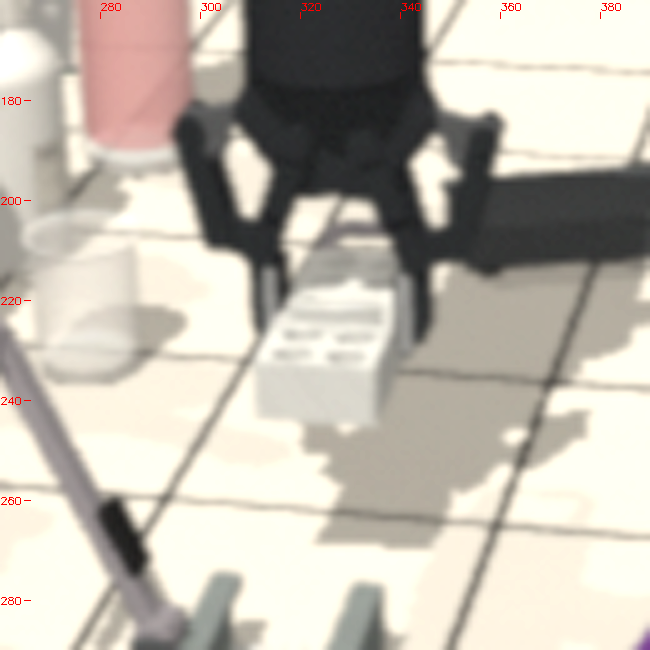

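Run:
```python
from rb import *
yaw=1.598; T=SY-yaw; p0=state()["tcp_pos"].copy(); p1=np.array([.510,-.3035,.268])
for f in(.33,.67,1):
    move_l(p0+(p1-p0)*f,quat(yaw-np.pi/2+T*f),rate=.15); 
st("above")
print(move_l([p1[0],p1[1],.222],rate=.08,threshold=12)); st("low")
crop(camera("side"),310,140,130,90,6,"pics/i_sc.png",10)
crop(camera("top"),440,210,130,120,5,"pics/i_tc.png",10)
```

```text
above t 30.92 tcp [ 0.51   -0.3027  0.2679] F [-0.2   1.03 -7.29] w 0.0484 q6 0.58
False
low t 31.64 tcp [ 0.5101 -0.3036  0.2221] F [ 1.53 -0.06 -7.62] w 0.0487 q6 0.58
```

View pics/i_sc.png

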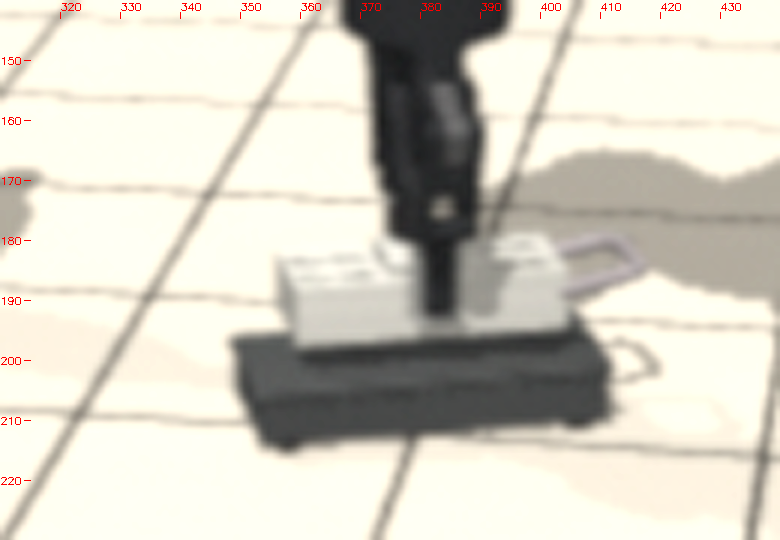

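View pics/i_tc.png

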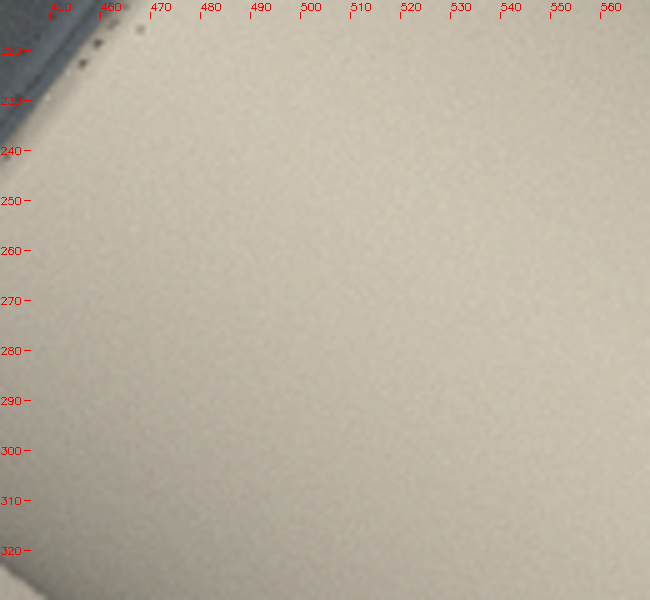

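The block hovers about 14 mm above the stand, aligned with near-equal end margins (block edge columns 359.5–404.5, stand 353–412). I'll lower it until contact.

Run:
```python
from rb import *
print(move_l([.510,-.3035,.204],rate=.025,threshold=6)); s=st("touch")
if s["tcp_pos"][2]<.2105:
    move_gripper(.085); s=st("open"); sleep(.2)
    move_l(s["tcp_pos"]+[0,0,.12],rate=.12)
    goto([.45,.0,.32],s["ee_rot"]); st("away")
    crop(camera("side"),310,140,130,90,6,"pics/j_sc.png",10)
    crop(camera("top"),440,210,130,120,5,"pics/j_tc.png",10)
    cv2.imwrite("pics/j_s.png",camera("side")[:,:,::-1])
```

```text
True
touch t 32.32 tcp [ 0.51   -0.3034  0.2077] F [-2.24  1.38 11.16] w 0.0488 q6 0.58
open t 32.77 tcp [ 0.5096 -0.3032  0.2069] F [ 0.15 -0.48  0.78] w 0.085 q6 0.58
away t 35.31 tcp [ 0.4507 -0.0007  0.32  ] F [-0.27  0.38 -0.19] w 0.085 q6 1.08
```

View pics/j_tc.png

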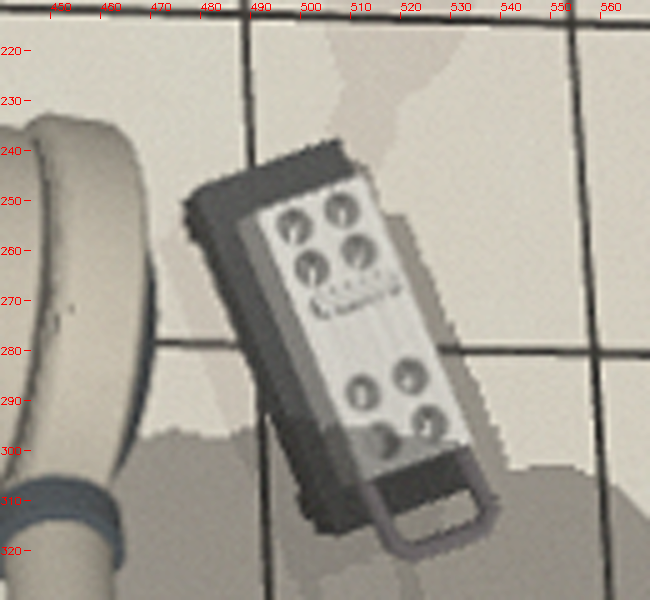

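View pics/j_s.png

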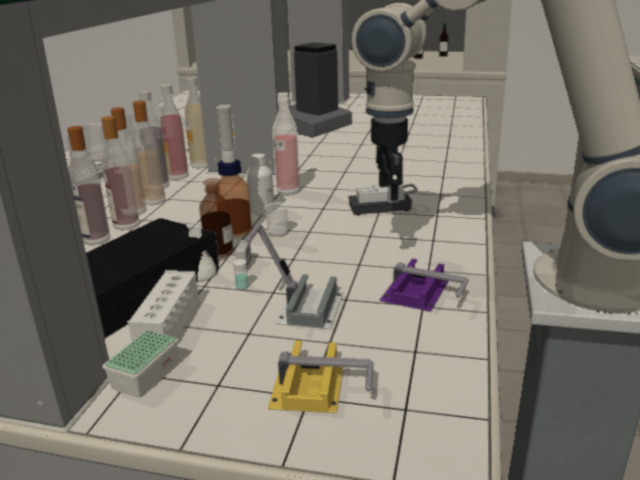

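Run:
```python
from rb import *
P=camera_params("top")
c=np.array([ray(P,uv,.056) for uv in((513.4,245.6),(491.6,252),(514,306),(534.4,299))])
m=c.mean(0); e=(c[0]+c[1]-c[2]-c[3])/2; print(m,np.arctan2(e[1],e[0]),np.hypot(*e[:2]),np.hypot(*(c[0]-c[1])[:2]))
d=m[:2]-[.5098,-.3050]; k=R.from_euler("z",-SY).apply([*d,0]); print("in stand frame",k)
```

```text
[ 0.50929639 -0.30653784  0.056     ] 0.3479480723439822 0.11983951656189484 0.04993146863543872
in stand frame [-0.00100548 -0.00126791  0.        ]
```

The block measures within about 2 mm of the stand's centre and 0.01 rad of its length. The bar is open and the bystanders look unmoved, so I'm handing in.

Run:
```python
from rb import *
st(); print(finish_job())
```

```text
t 35.46 tcp [ 0.4506 -0.0009  0.3199] F [-0.02  0.21 -0.24] w 0.0849 q6 1.08
the job is handed in; nothing more can be done
None
```

I carried out the whole task and handed it in at about 35 s; the hand-in reports no verdict. I swung the bar open to about 1.95 rad and pulled the block out by its wire handle. I let it go on the bench with its centre about 155 mm out from the clamp origin. Then I gripped it across its sides, carried it level, and lowered it onto the stand until it touched.

**Block on the stand:** the last top picture puts its centre about 1 mm along and 1 mm across from the middle. Its length is within 0.01 rad of the stand's. The block came to rest at the height expected for lying flat on the stand.

**Bar, bystanders and robot:** in the last side picture the bar still stands open, and the timer, beaker and vial look unmoved. I judged these by eye and did not measure them. The gripper was clear, with no contact force.

**Disagreement:** the two cameras differed by a few millimetres (about 1.5 pixels in row, and 6 mm in the clamp's y). I used in-between values, and the grasps and the placing were well within tolerance.

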